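Latch the wide equipment case

ROBOT

A 6-joint arm with a two-finger parallel gripper is mounted at the origin on the work surface. World frame = base frame: x ahead of the robot, y to its left, z up, the work surface at z = 0. Lengths are in mm, angles in rad, forces in N, time in s.
With the tool pointing down it reaches from about 275 to 750 mm from the base axis. Payload 10.2 kg.
Tool frame: the origin (TCP) lies on the mounting face of the last link; the fingertips stand 166 mm ahead of it and the grasp point (between the pads) lies 147 mm ahead of it; z points along the fingers, y is the direction in which the jaws open and shut (so a half turn about z gives the same grasp; the last joint's range is limited). The gripper opens to 88 mm and grips with 3 to 60 N. Pads are 18 mm wide; open, the fingers measure 123 mm over their backs; the gripper's body (75 mm by 187 mm) begins 45 mm behind the grasp point.
Start: joints at [0.97, 0.313, 1.498, -0, 1.331, -0.223], TCP at [193.674, 487.978, 404.72] pointing down, gripper open.
Joint ranges: [-2.94, 2.94], [-0.97, 2.17], [0.19, 2.56], [-1.23, 4.37], [0.02, 3.11], [-2.88, 2.88]. Speed limits (rad/s): [2.39, 2.39, 3.01, 3.14, 3.14, 3.14].

INTERFACE

Orientations are given as [roll, pitch, yaw] about the fixed x, y, z axes, in that order (R = Rz(yaw) Ry(pitch) Rx(roll)).
In Python, from workcell import monitor, imaging, env gives the robot as it stands. The module is installed in compiled form; this text tells all that it offers.
- The arm moves only by the tool apply_moves, never from a script. Its argument "steps" is a list of rows, each a list of 7 numbers: the shift along the tool's x, y, z in m, then the turn, a rotation vector about the tool's x, y, z in rad, then the gripper command: -1 is shut, 1 is fully open, values between are in proportion. A call has 1 to 8 rows; each row is the pose to reach, as a shift and turn from the pose commanded when the call began, along the tool's axes at that moment; what a row does not reach only later rows make up. A row lasts 1/12 s, in which the tool goes at most 41.7 mm and 7.16 degrees, less where a joint would pass 70% of its speed; a pose out of reach is approached as far as the arm can. A call with a gripper value outside its range is refused whole. The fingers move at their own pace and stop on an object; the grip force is fixed at half the most. Time passes only in rows, so rows that repeat a pose let the fingers close. It gives the time, the measured TCP pose, the force and the opening at its end, in the units of the state.
- monitor.get_state(): the state, without advancing time (a new reading comes with each control period).
- imaging.grab_frame(name): name is "scene" or "top" or "wrist"; returns the picture (420x560x3 uint8, red, green, blue); there is no depth.
- imaging.camera_params(name): a dict with "camera_matrix" (3x3 intrinsics, pixels), "rvec" (rotation vector, rad) and "tvec" (3), from world to camera coordinates, as OpenCV has them. Camera axes: x right, y down, z forward; pixel columns grow to the right and rows downward; lengths in mm; the calibration is good to about 2 mm. A picture is of the moment at which its call begins: read the wrist's pose just before it. camera_params takes no time and is no camera call; for the wrist camera it gives the pose at the moment of the call.
- env.job_done(): hands the job in, once; it reports no verdict.
The state is a dict: "clock": time; "joints": joint angles; "dq": joint speeds; "joint_efforts": joint torques, N m; "tcp_pos": TCP position; "tcp_rot": TCP orientation; "ft_force": force on the tool from outside, world axes, zero at the start; "ft_torque": the same for the moment, N m; "width": opening from 0.0 (shut) to 1.0 (fully open).
Only numpy, scipy, OpenCV 4.12 (cv2) and the standard library are available. Lean on these libraries where they do the work, as an engineer would, in place of code of your own. Each camera call takes 0.05 s, during which the arm holds its last target. There are 200 camera calls.

TASK

Two black equipment cases stand on the desk with their latches undone. Fasten the wide one: swing its wire loop over so that it drops behind the hook on the lid, then press the lever right down past centre until it stays flat with the loop held in the hook, and let go.

Things in the scene. Friction and masses are not known exactly. Their poses are not given: they have to be found in the camera images.
- wide_case: Black fixed case, aluminium edging, 300 mm wide (y), 160 tall (z), seam upwards (a like case beside it is 200 wide). Origin on the desk below the seam; x runs across the seam from the body half (95 deep, -x) to the lid half (58 deep, +x). The latch lies across the seam at y=0. The lid is hinged at its foot, sprung 6 mm ajar at the top; the latch draws it about 3 mm to -x.
- keeper (a point): Pocket of the hook on the wide case's lid, where the loop's crossbar ends up: 6 mm above the case's top, 26 mm to +x of the seam (lid ajar). Axes as the case's, leaning 2 degrees. The steel hook is 26 mm wide, 16 high; its upstand's +x face is 3 mm to -x of here, its lip overhangs 5 mm to +x: the bar must come down beyond the lip and is drawn back under it by the lever.
- bail_bar (a point): Middle of the wire loop's crossbar (6 mm thick, 42 long, along y), 68 mm from the pin at its foot. The pin sits in the lever 18 mm from the lever's pivot, 12 degrees further in the closing sense than the lever's own line. Starts standing up, leaning 18 to 48 degrees to -x on its stop; pushed past upright to +x it falls onto the lid beyond the hook. Side wires 36 mm apart pass outside the lever.
- lever_tip (a point): Point in the steel lever (a flat bar 8 mm thick, 26 wide) near its free end: 50 mm from the lever's pivot, 7 mm from the end, mid-thickness. The pivot is parallel to y, 28 mm to -x of the seam and 12 mm above the case's top. The point's z axis points along the lever from pivot to end.
- lever (a joint): Lever angle, rad: 0 upright, negative leaning to +x over the seam (start -1.0 to -0.5, stop -1.05), positive leaning to -x; 1.62 fully down, flat, its upper face 14 mm above the case's top. Friction keeps it where it is left. With the loop hooked it takes up to about 3 N at its end, passes centre near 1.35, then snaps home and stays; let go well before that it springs back.

How it is judged (in metres and radians):
On the way:
1. the loop's crossbar lies on the lid behind the wide case's hook, below its lip (x of bail_bar in the frame of keeper between -0.005 and 0.045 m and z of bail_bar in the frame of keeper below 0.006 m), for 0.1 s.
At the end, for the whole second after the job is handed in: The wide case's lever is down within 10 degrees of its stop (above 1.45 rad) and still, and the loop's crossbar sits in the hook, within 9 mm of the keeper point (distance between bail_bar and keeper below 0.009 m and value of joint lever above 1.45 rad and velocity of joint lever between -0.1 and 0.1 rad/s); the robot touches nothing.
It also fails if it takes over 45 s, if anything falls off the work surface, if the arm or the gripper's body presses on something with over 40 N, if the wrist force passes 120 N, or if a joint passes its speed limit or range.

## Working session

There is one attempt and no reset: what is moved stays moved. The work goes in short steps, Python scripts to look and compute and a tool call to move; the robot and the scene stay as the last step left them, time stands still between calls to the robot, and variables do not carry over. Pictures are saved under pics/ and viewed, about 8 in all and at most 12, crops included, and the job is handed in when it is done.

Besides the shell and the picture viewer there is one more tool, called in YAML: its name, and indented under it one key for each argument. apply_moves: Moves the arm, as the interface text tells. Its arguments: {"type":"object","properties":{"steps":{"type":"array"}},"required":["steps"]}

```bash
mkdir -p pics; python3 - <<'E'
from workcell import monitor, imaging
import cv2,numpy as np
s=monitor.get_state();print({k:np.round(v,3).tolist() for k,v in s.items()})
for n in("scene","top"):
    p=imaging.camera_params(n);print(n,p)
    cv2.imwrite(f"pics/{n}0.png",imaging.grab_frame(n)[:,:,::-1])
E
```

```text
{'clock': 0.0, 'joints': [0.97, 0.313, 1.498, -0.0, 1.331, -0.223], 'dq': [-0.001, -0.0, -0.001, 0.0, -0.0, 0.001], 'joint_efforts': [-0.0, -40.22, -25.227, 0.069, 0.035, -0.0], 'tcp_pos': [193.648, 487.938, 404.161], 'tcp_rot': [-3.14, -0.0, 2.764], 'ft_force': [-0.641, -0.397, 0.076], 'ft_torque': [-0.029, -0.017, 0.006], 'width': 1.002}
scene {'camera_matrix': array([[489.60708852,   0.        , 274.90738166],
       [  0.        , 489.60708852, 203.98720733],
       [  0.        ,   0.        ,   1.        ]]), 'rvec': array([ 0.84790892,  2.43089716, -1.21454882]), 'tvec': array([ 425.37929672,  -44.24268671, 1406.41119688])}
top {'camera_matrix': array([[431.55653404,   0.        , 273.05380723],
       [  0.        , 431.55653404, 215.46836043],
       [  0.        ,   0.        ,   1.        ]]), 'rvec': array([ 2.21051198, -2.15888047,  0.0968718 ]), 'tvec': array([ -24.88505004,  536.39565961, 1155.13237234])}
```

View pics/scene0.png

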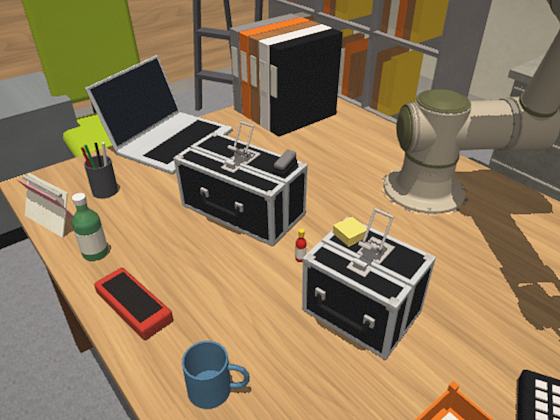

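View pics/top0.png

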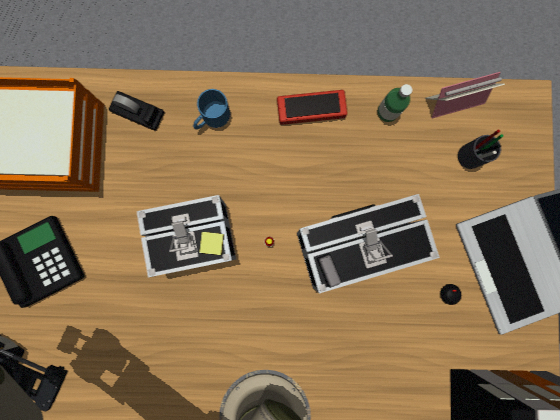

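```bash
python3 - <<'E'
import cv2,numpy as np
t=cv2.imread("pics/top0.png")[185:300,290:445]; s=cv2.imread("pics/scene0.png")[110:245,165:315]
t=cv2.resize(t,None,fx=4,fy=4,interpolation=cv2.INTER_CUBIC)
cv2.imwrite("pics/tc.png",t)
s=cv2.resize(s,None,fx=4,fy=4,interpolation=cv2.INTER_CUBIC)
cv2.imwrite("pics/sc.png",s)
E
```

```text
(no output)
```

View pics/tc.png

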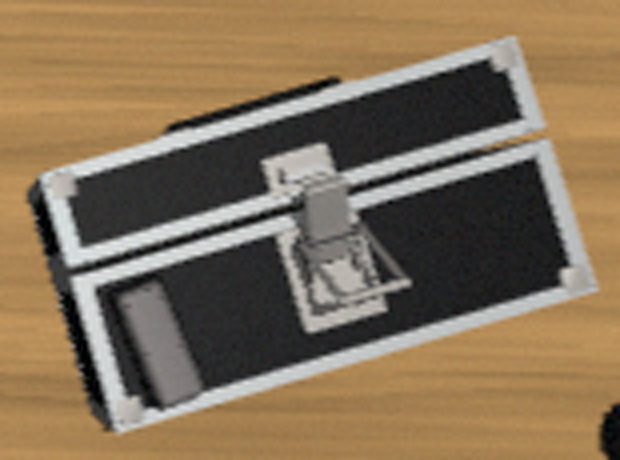

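View pics/sc.png

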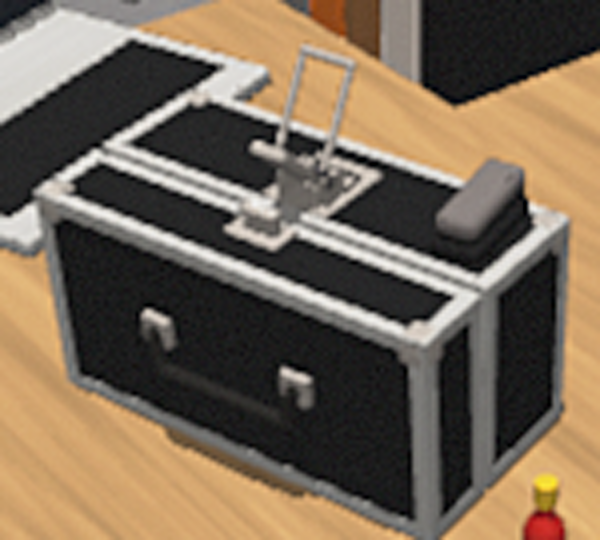

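```bash
cat > h.py <<'E'
from workcell import monitor, imaging
import cv2,numpy as np
def ray(p,uv):
    R,_=cv2.Rodrigues(p["rvec"]);K=p["camera_matrix"]
    d=R.T@np.linalg.inv(K)@np.array([*uv,1.]);return -R.T@p["tvec"],d/np.linalg.norm(d)
def onz(p,uv,z):
    c,d=ray(p,uv);return c+d*(z-c[2])/d[2]
def proj(p,X):
    return cv2.projectPoints(np.float64(X).reshape(-1,1,3),p["rvec"],p["tvec"],p["camera_matrix"],None)[0].reshape(-1,2)
E
python3 - <<'E'
from h import *
T=imaging.camera_params("top");S=imaging.camera_params("scene")
tc=lambda a:(a[0]/4+290,a[1]/4+185); sc=lambda a:(a[0]/4+165,a[1]/4+110)
B=[onz(T,tc(a),160) for a in[(72,275),(118,432),(598,290),(550,138)]]
L=[onz(T,tc(a),160) for a in[(40,178),(515,37),(543,128),(68,262)]]
Sb=[onz(S,sc(a),160) for a in[(200,95),(570,215),(475,290),(105,150)]]
SL=[onz(S,sc(a),160) for a in[(40,187),(425,345)]]
for n,q in(("body",B),("lid",L),("Sbody",Sb),("Slid",SL)):print(n,np.round(q,1).tolist())
print([np.linalg.norm(B[i]-B[i-1]).round(1) for i in range(4)])
# case frame
yd=(B[1]-B[2])+(B[0]-B[3]);yd/=np.linalg.norm(yd);xd=np.array([yd[1],-yd[0],0]);m=sum(B)/4
o=m+xd*47.5;print("yaw",np.arctan2(xd[1],xd[0]),"o",o)
R=np.c_[xd,yd,[0,0,1]]
# bar: scene ray crossed with case plane y=0
for a in[(328,55)]:
    c,d=ray(S,sc(a));n=yd;t=((o-c)@n)/(d@n);print("bar scene on y=0",R.T@(c+d*t-o)+[0,0,160])
for uv in[(369,294)]:
    c,d=ray(T,tc(uv));print("bar top on z", [ (R.T@(onz(T,tc(uv),z)-o)).round(1).tolist() for z in(215,225,235)])
print("keeper-ish top",R.T@(onz(T,tc((325,200)),190)-o))
E
```

```text
body [[436.0, -96.7, 160.0], [343.9, -125.6, 160.0], [434.4, -412.0, 160.0], [524.9, -383.7, 160.0]]
lid [[493.5, -76.5, 160.0], [585.8, -362.7, 160.0], [530.9, -379.5, 160.0], [443.7, -94.2, 160.0]]
Sbody [[440.7, -392.0, 160.0], [344.6, -120.0, 160.0], [442.8, -92.9, 160.0], [529.5, -368.2, 160.0]]
Slid [[585.5, -353.8, 160.0], [499.6, -68.0, 160.0]]
[np.float64(300.4), np.float64(96.6), np.float64(300.4), np.float64(94.9)]
yaw 0.303296607498054 o [ 480.12286761 -240.30776141  160.        ]
bar scene on y=0 [-5.55357006e+01 -6.75015599e-14  2.41279679e+02]
bar top on z [[-54.2, -3.8, 55.0], [-53.3, -1.4, 65.0], [-52.4, 1.1, 75.0]]
keeper-ish top [ 2.7433657  -1.41471693 30.        ]
```

apply_moves:
  steps:
    - [-0.022,-0.032,-0.03,0,0,0.11,-1]
    - [-0.045,-0.065,-0.045,0,0,0.22,-1]
    - [-0.067,-0.098,-0.045,0,0,0.33,-1]
    - [-0.09,-0.131,-0.045,0,0,0.44,-1]
    - [-0.112,-0.164,-0.045,0,0,0.55,-1]
    - [-0.135,-0.197,-0.045,0,0,0.66,-1]
    - [-0.157,-0.23,-0.045,0,0,0.77,-1]
    - [-0.18,-0.263,-0.045,0,0,0.89,-1]

```text
clock: 0.77
tcp_pos: [263.4, 175.5, 449.6]
tcp_rot: [3.141, 0.0, 1.869]
ft_force: [2.4, 0.9, 0.7]
width: 0.422
```

apply_moves:
  steps:
    - [-0.04,-0.003,0,0,0,0,-1]
    - [-0.08,-0.006,0,0,0,0,-1]
    - [-0.12,-0.01,0,0,0,0,-1]
    - [-0.16,-0.013,0,0,0,0,-1]
    - [-0.2,-0.016,0,0,0,0,-1]
    - [-0.24,-0.02,0,0,0,0,-1]
    - [-0.28,-0.023,0,0,0,0,-1]
    - [-0.32,-0.026,0,0,0,0,-1]

```text
clock: 1.43
tcp_pos: [334.3, -138.2, 449.7]
tcp_rot: [3.141, 0.0, 1.873]
ft_force: [0.7, 0.9, 0.0]
width: 0.007
```

apply_moves:
  steps:
    - [-0.035,-0.003,0,0,0,0,-1]
    - [-0.07,-0.006,0,0,0,0,-1]
    - [-0.105,-0.008,0,0,0,0,-1]
    - [-0.14,-0.011,0,0,0,0,-1]
    - [-0.14,-0.011,0,0,0,0,-1]
    - [-0.14,-0.011,0,0,0,0,-1]

```text
clock: 1.93
tcp_pos: [365.9, -274.0, 448.8]
tcp_rot: [-3.141, -0.002, 1.872]
ft_force: [-0.1, -0.0, -0.7]
width: 0.004
```

```bash
python3 - <<'E'
from h import *
s=monitor.get_state();print(s["tcp_pos"],s["tcp_rot"],s["ft_force"],s["clock"],s["width"])
W=imaging.camera_params("wrist");print(W)
im=imaging.grab_frame("wrist")
R,_=cv2.Rodrigues(W["rvec"]);print(-R.T@W["tvec"])
cv2.imwrite("pics/w1.png",im[:,:,::-1])
E
```

```text
[ 365.91041583 -274.01442002  448.83204372] [-3.14092483e+00 -1.99852426e-03  1.87204123e+00] [-0.11592078 -0.03994456 -0.74388962] 1.9333 0.004422230968089556
{'camera_matrix': array([[303.30711726,   0.        , 276.78872876],
       [  0.        , 303.30711726, 208.92018755],
       [  0.        ,   0.        ,   1.        ]]), 'rvec': array([-2.79167245, -0.42274471, -0.0668419 ]), 'tvec': array([-267.74377831, -409.46368537,  317.77922092])}
[ 341.53091166 -196.0988218   430.38675883]
```

View pics/w1.png

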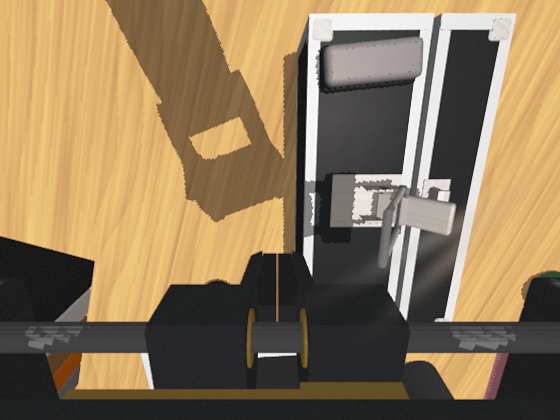

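```bash
python3 - <<'E'
from h import *
W=imaging.camera_params("wrist")
f=lambda u,v,z=160:onz(W,(u,v),z)
o=np.array([480.1,-240.3,160]);a=.303
R=np.array([[np.cos(a),-np.sin(a),0],[np.sin(a),np.cos(a),0],[0,0,1.]])
for n,u,v,z in[("body outer corner",308,14,160),("lid outer corner",517,14,160),("seam body far",434,16,160),("seam lid far",441,16,160),("plate top",375,173,161),("plate bot",375,228,161),("lever end a",456,200,208),("lever end b",452,235,208),("bar end near",384,266,241),("bar end far",405,187,241)]:
    print(n,(R.T@(f(u,v,z)-o)).round(1))
T=imaging.camera_params("top");S=imaging.camera_params("scene")
# seam body edge via gradient on wrist image
g=cv2.cvtColor(cv2.imread("pics/w1.png"),cv2.COLOR_BGR2GRAY).astype(int)
P=[];Q=[]
for v in list(range(40,165,8)):
    r=g[v,395:470];d=np.diff(r);i=d.argmin();P.append(f(395+i+.5,v)[:2])
    r=g[v,290:335];i=np.diff(r).argmax();Q.append(f(290+i+.5,v)[:2])
for P in(P,Q):
    P=np.array(P);l=cv2.fitLine(P.astype(np.float32),cv2.DIST_HUBER,0,.01,.01).ravel();print(l, np.arctan2(-l[0],l[1]), R[:2,:2].T@(l[2:]-o[:2]))
E
```

```text
body outer corner [-94.8 153.6   0. ]
lid outer corner [ 67.  153.4   0. ]
seam body far [  3.  152.1   0. ]
seam lid far [  8.4 152.1   0. ]
plate top [-30.7  28.8   1. ]
plate bot [-25.3 -24.5   1. ]
lever end a [18.1 17.5 48. ]
lever end b [ 20.3 -11.6  48. ]
bar end near [-43.8 -20.9  81. ]
bar end far [-36.6  36.2  81. ]
[ 3.0639717e-01 -9.5190376e-01  4.7097455e+02 -1.5223102e+02] -2.8301868 [17.56870531 86.77995183]
[ 3.0160135e-01 -9.5343411e-01  3.6334750e+02 -1.8264432e+02] -2.8352208 [-94.23032604  89.86639397]
```

apply_moves:
  steps:
    - [0,0,0.03,0,0,0,-1]
    - [0,0,0.056,0,0,0,-1]
    - [0,0.015,0.056,0,0,0,-1]
    - [0,0.03,0.056,0,0,0,-1]
    - [0,0.04,0.056,0,0,0,-1]
    - [0,0.048,0.056,0,0,0,-1]
    - [0,0.056,0.056,0,0,0,-1]
    - [0,0.064,0.056,0,0,0,-1]

```text
clock: 2.65
tcp_pos: [427.5, -253.3, 394.1]
tcp_rot: [3.141, 0.0, 1.874]
ft_force: [-0.4, -0.1, 0.3]
width: 0.004
```

apply_moves:
  steps:
    - [0,0.006,0,0,0,0,-1]
    - [0,0.012,0,0,0,0,-1]
    - [0,0.018,0,0,0,0,-1]
    - [0,0.024,0,0,0,0,-1]
    - [0,0.03,0,0,0,0,-1]
    - [0,0.035,0,0,0,0,-1]
    - [0,0.04,0,0,0,0,-1]
    - [0,0.045,0,0,0,0,-1]

```text
clock: 3.32
tcp_pos: [470.4, -240.3, 393.7]
tcp_rot: [-3.142, -0.0, 1.874]
ft_force: [0.7, 0.1, -0.4]
width: 0.003
```

apply_moves:
  steps:
    - [0,0.004,0,0,0,0,-1]
    - [0,0.004,0,0,0,0,-1]
    - [0,0.004,0,0,0,0,-1]

```text
clock: 3.57
tcp_pos: [473.8, -239.2, 393.7]
tcp_rot: [-3.141, -0.0, 1.874]
ft_force: [-0.5, 0.4, 1.0]
width: 0.0
```

```bash
python3 - <<'E'
from h import *
for n,(a,b,c,d) in dict(scene=(110,245,165,315),wrist=(100,300,280,560)).items():
    im=imaging.grab_frame(n)[a:b,c:d,::-1]
    im=cv2.resize(im,(560,int(560*(b-a)/(d-c))),interpolation=cv2.INTER_CUBIC)
    globals()[n]=im
    cv2.imwrite(f"pics/{n}2.png",im)
im=np.vstack([scene,wrist]); im=cv2.resize(im,None,fx=.64,fy=.64) if im.shape[0]>930 else cv2.resize(im,None,fx=600/im.shape[0],fy=600/im.shape[0]);cv2.imwrite("pics/m2.png",im)
E
```

```text
(no output)
```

View pics/m2.png

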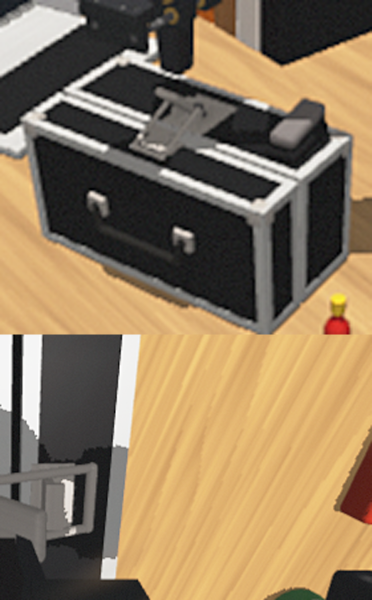

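apply_moves:
  steps:
    - [0,0.02,0,0,0,0,-1]
    - [0,0.04,0,0,0,0,-1]
    - [0,0.056,0,0,0,0,-1]
    - [0,0.056,0.016,0,0,0,-1]
    - [0,0.056,0.032,0,0,0,-1]
    - [0,0.056,0.032,0,0,0,-1]
    - [0,0.056,0.032,0,0,0,-1]

```text
clock: 4.25
tcp_pos: [527.1, -222.7, 361.6]
tcp_rot: [-3.141, -0.001, 1.873]
ft_force: [-0.9, -0.4, 0.1]
width: 0.003
```

```bash
python3 - <<'E'
from h import *
s=monitor.get_state();print(s["tcp_pos"],s["ft_force"])
im=imaging.grab_frame("scene")[100:215,190:300,::-1]
a=cv2.resize(im,None,fx=4,fy=4,interpolation=cv2.INTER_CUBIC)
cv2.imwrite("pics/m3.png",a)
E
```

```text
[ 527.06971105 -222.66340458  361.5971715 ] [-0.890903   -0.44770581  0.05231482]
```

View pics/m3.png

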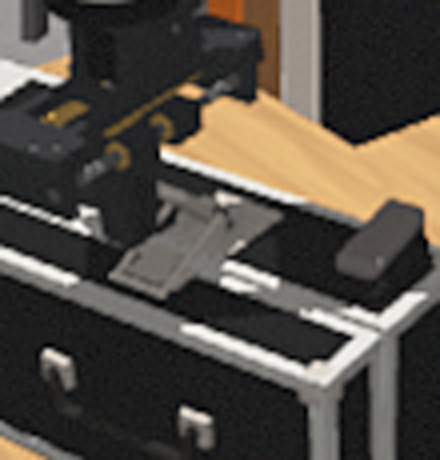

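```bash
python3 - <<'E'
from h import *
S=imaging.camera_params("scene");T=imaging.camera_params("top")
a=.306;R=np.array([[np.cos(a),-np.sin(a),0],[np.sin(a),np.cos(a),0],[0,0,1.]]);o=np.array([479.9,-237.8,160])
pts=dict(tip=(49.6,0,35.6),keeper=(26,0,6),keepL=(26,13,6),keepR=(26,-13,6),pivot=(-28,0,12),leverend=(14.8,0,49.6),leverL=(14.8,13,49.6),leverR=(14.8,-13,49.6),barL=(46,21,3),barR=(46,-21,3))
for n,p in pts.items():print(n,((proj(S,R@np.array(p)+o)[0]-[190,100])*4).round())
im=imaging.grab_frame("wrist")[60:300,200:480,::-1]
b=cv2.resize(im,None,fx=2,fy=2,interpolation=cv2.INTER_CUBIC);cv2.imwrite("pics/w3.png",b)
E
```

```text
tip [128. 234.]
keeper [155. 258.]
keepL [172. 265.]
keepR [139. 252.]
pivot [208. 212.]
leverend [163. 189.]
leverL [180. 195.]
leverR [146. 183.]
barL [162. 288.]
barR [108. 267.]
```

View pics/w3.png

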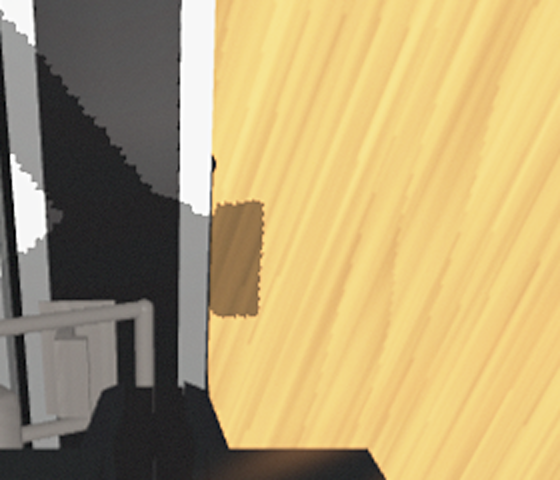

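apply_moves:
  steps:
    - [0,-0.01,0,0,0,0,-1]
    - [0,-0.02,-0.001,0,0,0,-1]
    - [0,-0.03,-0.005,0,0,0,-1]
    - [0,-0.04,-0.009,0,0,0,-1]
    - [0,-0.048,-0.013,0,0,0,-1]
    - [0,-0.056,-0.016,0,0,0,-1]
    - [0,-0.063,-0.017,0,0,0,-1]
    - [0,-0.07,-0.017,0,0,0,-1]

```text
clock: 5.02
tcp_pos: [459.5, -243.7, 378.7]
tcp_rot: [-3.141, -0.0, 1.873]
ft_force: [1.4, -0.1, -0.9]
width: 0.003
```

```bash
python3 - <<'E'
from h import *
s=monitor.get_state();print(s["tcp_pos"],s["ft_force"])
im=imaging.grab_frame("wrist")[60:300,200:480,::-1]
s2=imaging.grab_frame("scene")[110:215,190:300,::-1]
a=cv2.resize(im,(400,343));b=cv2.resize(s2,(360,343),interpolation=cv2.INTER_CUBIC);cv2.imwrite("pics/m4.png",np.hstack([a,b]))
E
```

```text
[ 459.54234297 -243.68748554  378.74212022] [ 1.42553635 -0.12491225 -0.87809466]
```

View pics/m4.png

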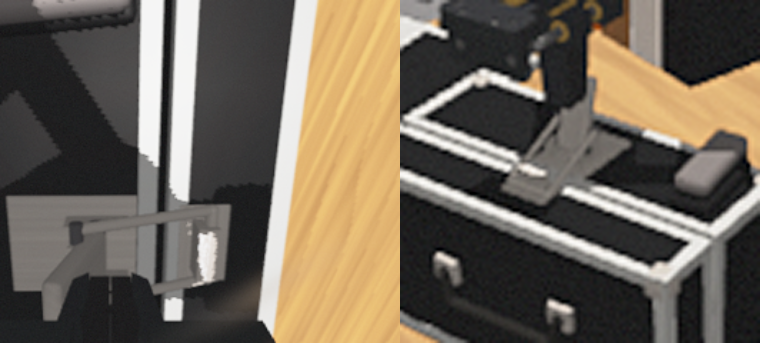

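apply_moves:
  steps:
    - [0,-0.004,0.001,0,0,0,-1]
    - [0,-0.01,0.004,0,0,0,-1]
    - [0,-0.015,0.007,0,0,0,-1]
    - [0,-0.02,0.012,0,0,0,-1]
    - [0,-0.024,0.017,0,0,0,-1]
    - [0,-0.027,0.022,0,0,0,-1]
    - [0,-0.029,0.026,0,0,0,-1]
    - [0,-0.031,0.03,0,0,0,-1]

```text
clock: 5.78
tcp_pos: [430.5, -252.7, 347.7]
tcp_rot: [-3.141, -0.001, 1.874]
ft_force: [0.3, 0.2, -0.4]
width: 0.002
```

apply_moves:
  steps:
    - [0,-0.001,0.003,0,0,0,-1]
    - [0,-0.001,0.006,0,0,0,-1]
    - [0,-0.001,0.008,0,0,0,-1]
    - [0,-0.001,0.009,0,0,0,-1]
    - [0,-0.001,0.009,0,0,0,-1]
    - [0,-0.001,0.009,0,0,0,-1]

```text
clock: 6.28
tcp_pos: [429.8, -252.8, 341.2]
tcp_rot: [-3.141, 0.001, 1.874]
ft_force: [-6.9, 3.4, 16.5]
width: 0.004
```

apply_moves:
  steps:
    - [0,0,-0.01,0,0,0,-1]
    - [0,0,-0.04,0,0,0,-1]
    - [0,0,-0.08,0,0,0,-1]
    - [0,-0.04,-0.11,0,0,0,-1]
    - [0,-0.07,-0.12,0,0,0,-1]
    - [0,-0.07,-0.12,0,0,0,-1]
    - [0,-0.07,-0.12,0,0,0,-1]

```text
clock: 6.87
tcp_pos: [362.3, -274.1, 460.7]
tcp_rot: [3.141, 0.002, 1.872]
ft_force: [0.5, -0.8, 0.0]
width: 0.001
```

```bash
python3 - <<'E'
from h import *
s=monitor.get_state();print(s["tcp_pos"],s["ft_force"])
im=imaging.grab_frame("wrist")[100:320,280:500,::-1]
s2=imaging.grab_frame("scene")[110:215,190:300,::-1]
a=cv2.resize(im,(400,400));b=cv2.resize(s2,(400,400),interpolation=cv2.INTER_CUBIC);cv2.imwrite("pics/m5.png",np.hstack([a,b]))
W=imaging.camera_params("wrist")
a=.306;R=np.array([[np.cos(a),-np.sin(a),0],[np.sin(a),np.cos(a),0],[0,0,1.]]);o=np.array([479.9,-237.8,160])
for n,p in dict(barL=(23,21,6),barR=(23,-21,6),leverend=(-85,0,14),pivot=(-28,0,14)).items():print(n,((proj(W,R@np.array(p)+o)[0]-[280,100])*400/220).round())
E
```

```text
[ 362.29166036 -274.125731    460.65170043] [ 0.4592235  -0.83403042  0.042338  ]
barL [280. 141.]
barR [267. 218.]
leverend [ 68. 186.]
pivot [180. 185.]
```

View pics/m5.png

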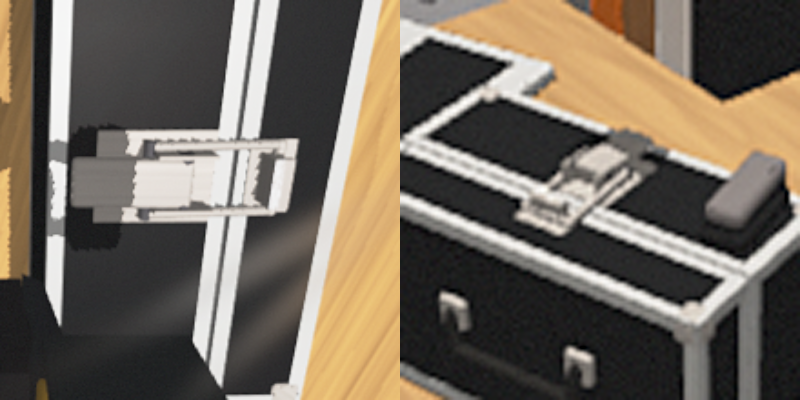

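```bash
python3 - <<'E'
from h import *
a=.306;R=np.array([[np.cos(a),-np.sin(a),0],[np.sin(a),np.cos(a),0],[0,0,1.]]);o=np.array([479.9,-237.8,160])
out=[]
for n,k,h in(("wrist",6,60),("scene",8,45)):
    P=imaging.camera_params(n);im=imaging.grab_frame(n)[:,:,::-1]
    c=proj(P,R@np.array([10,0,6])+o)[0].astype(int)
    x0,y0=c-h//2
    b=cv2.resize(np.ascontiguousarray(im[y0:y0+h,x0:x0+h]),(400,400),interpolation=cv2.INTER_CUBIC)
    for q,col in(((23,21,6),(0,0,255)),((23,-21,6),(0,0,255)),((23,0,6),(0,255,0)),((31,0,16),(255,0,0)),((20,0,16),(255,0,0))):
        u=(proj(P,R@np.array(q)+o)[0]-[x0,y0])*400/h;cv2.circle(b,tuple(int(v) for v in u),4,col,1)
    out.append(b)
cv2.imwrite("pics/m6.png",np.hstack(out))
E
```

```text
(no output)
```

View pics/m6.png

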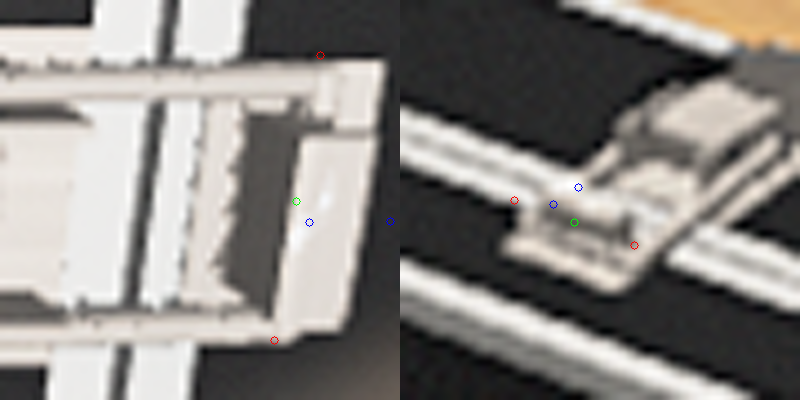

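```bash
python3 -c "
from workcell import monitor,env
print(monitor.get_state()['ft_force']);print(env.job_done())"
```

```text
[ 0.03477523 -0.0159275  -0.18238053]
the job is handed in; nothing more can be done
None
```

I fastened the wide case's latch and handed the job in, with about 7 s of the 45 s used. No verdict was reported.

- **What I did:** I found the case from the top, scene and wrist cameras. With shut fingers I pushed the loop over until it fell behind the hook. I then pushed the lever over and pressed it down to its stop, where it read about 16 N, and backed the arm off.
- **Last checks:** The lever lies flat and stayed down after release, with its end within a few mm of where I predicted. The loop's wires end where the crossbar should be in the hook, in both the wrist and scene views. The wrist force is about 0 N, so the arm touches nothing.
- **Not confirmed directly:** The hook's lip hides the crossbar itself, so I judged its place from the ends of the wires. I did not measure its distance to the keeper, nor read the lever angle as a number.
- **Disagreement:** The first case position from the top and scene cameras differed by about 7 mm along the case. The wrist view moved the top-camera estimate by about 2.5 mm, and I used that.

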